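Open the sharpening-stone holder for the long stone

ROBOT

A 6-joint arm with a two-finger parallel gripper is mounted at the origin on the work surface. World frame = base frame: x ahead of the robot, y to its left, z up, the work surface at z = 0. Lengths are in m, angles in rad, forces in N, time in s.
With the tool pointing down it reaches from about 0.3 to 0.75 m from the base axis. Payload 8.5 kg.
Tool frame: the origin (TCP) lies midway between the tips of the shut fingers; the grasp point (between the pads) lies arm.hold_point_z behind it (arm.hold_point_z is the distance from the TCP to the grasp point, in m); y points along the fingers, x is the direction in which the jaws open and shut, and the axes are right-handed (so a half turn about y gives the same grasp; the last joint's range is limited). The gripper opens to 85 mm and grips with 20 to 120 N. Pads are 22 mm wide; open, the fingers measure 114 mm over their backs; the gripper's body (76 mm by 85 mm) begins 54 mm behind the grasp point. The pads swing forward as they close: fully open they stand 13 mm farther back than shut.
Start: joints at [-0.215, 0.381, 1.297, -0, 1.464, -0.215], TCP at [0.55, 0, 0.231] pointing down, gripper open.
Joint ranges: [-3.11, 3.11], [-0.89, 2.33], [0.22, 2.48], [-1.42, 4.56], [0.17, 2.85], [-2.88, 2.88]. Speed limits (rad/s): [2.39, 2.39, 3.14, 3.14, 3.14, 3.14].

INTERFACE

Orientations are given as a unit quaternion [w, x, y, z].
In Python, from rig import arm, viewer gives the robot as it stands.
- The arm moves only by the shell command python3 -m handwheel 'ROWS' [OPENING] [FORCE]. ROWS is JSON, a list of rows, each a list of 4 numbers: the shift along the world's x, y, z in m, then the turn about the world's z in degrees. A call has 1 to 20 rows; each row is the pose to reach, as a shift and turn from the pose commanded when the call began; what a row does not reach only later rows make up. A row lasts 1/8 s, in which the tool goes at most 62.5 mm and 10.7 degrees, less where a joint would pass 70% of its speed; a pose out of reach is approached as far as the arm can. A call with a gripper value outside its range is refused whole. OPENING is the finger opening in m, from 0 to 0.0854, set as the call begins (- or left out, the last holds). The fingers move at their own pace and stop on an object; FORCE is the grip in N (left out, the last holds). Time passes only in rows, so rows that repeat a pose let the fingers close. It gives the time, the measured TCP pose, the force and the opening at its end, in the units of the state.
- arm.get_obs(): the state, without advancing time (a new reading comes with each control period).
- viewer.get_image(name): name is "scene" or "side" or "wrist"; returns a dict with "color" (384x512x3 uint8, red, green, blue), "z_map" (384x512 float32, m along the optical axis (not along the pixel's ray), 0 where there is no reading), "fx", "fy", "cx", "cy" (pixels), "dist" ([k1, k2, p1, p2, k3] as OpenCV has them; the pictures are not rectified), "rvec" (rotation vector, rad) and "tvec" (3), from world to camera coordinates, as OpenCV has them. Camera axes: x right, y down, z forward; pixel columns grow to the right and rows downward; lengths in m; the calibration is good to about 2 mm. A picture is of the moment at which its call begins.
- arm.sign_off(): hands the job in, once; it reports no verdict.
Trained networks look in a picture, given as the dict that the camera call returned (one of the last four; its "shot" number tells which), for a name from the list of things; names that differ only in an ending like _2 or _b are one class to them, and where a whole thing is asked for, a point or a joint stands for the part that bears it (a point fixed in the world has none). Each returns a list of dicts, best first, with "p" (0 to 1); they miss things now and then, are a little off and sometimes report something else, mostly with a low value. They report only what shows in the picture. A call takes as long as a camera call.
- viewer.recognise(picture, label): "point" ([x, y, z] in m, in world coordinates, good to about 4 mm: the middle of the surface that is visible of it).
- viewer.landmark_of(picture, label): "point" ([x, y, z] in m, in world coordinates, good to about 4 mm: a listed point, or the origin of a listed thing).
The state is a dict: "time_s": time; "joint_positions": joint angles; "joint_velocities": joint speeds; "effort": joint torques, N m; "ee_pos": TCP position; "ee_rot": TCP orientation; "contact_force": force on the tool from outside, world axes, zero at the start; "wrist_torque": the same for the moment, N m; "width": opening from 0.0 (shut) to 1.0 (fully open).
Only numpy, scipy, OpenCV 4.12 (cv2) and the standard library are available. Lean on these libraries where they do the work, as an engineer would, in place of code of your own. Each camera call takes 0.05 s, during which the arm holds its last target.

TASK

Open up the sharpening-stone holder so that it can take the long stone: with the fingertips press down the release paddle on its sliding jaw and, keeping the paddle down, push the jaw back along the rods until it stands against the tail block. Then take the hand away so that the paddle springs up again. Nothing is to be picked up: leave the stone, the knife and all else on the counter where they lie.

Things in the scene. Friction and masses are not known exactly. Their poses are not given: they have to be found in the camera images.
- holder: Stone holder, 403 x 90 mm, fixed on the counter. Origin at counter height; x along the rods from the fixed jaw (aluminium block 41 mm high, x -195 to -170 mm) to the tail block (30 mm high, x 188 to 208), z up. Two steel rods (12 mm thick, y -30 and 30, tops at 26 mm) and a toothed bar join the blocks and carry the sliding jaw, which opens towards +x.
- jaw (a joint): Travel of the sliding jaw, m: 0 = opening 120 mm, grows as it is pushed back, 0.14 = against the tail block (opening 260 mm). Starts at 0 to 0.06. A ratchet stops it from opening while the paddle is up (play up to 9 mm); with the paddle down it slides with about 2.5 N plus 12 N per m/s, stays where it is left and does not coast.
- paddle (a joint): Angle of the release paddle, rad: 0 = up (up to 0.14 if the ratchet tooth happens to rest on top of a bar tooth), grows as pressed, 0.24 = hard stop. The ratchet is free above about 0.13. A spring returns it: at the middle of the pad about 1.5 N to start, 3 N to reach the stop; close to the wall about 5 N. It rides on the jaw.
- paddle_pad (a point): Middle of the top of the paddle's ribbed steel pad: 42 mm long (holder x; 38 mm open in front of the wall), 50 mm wide, level and 53 mm above the counter when up. It tips about a pivot 37 mm to holder +x of this point and 30 mm below it, so at the stop this point sinks 9 mm (close to the wall 6 mm) and the pad slopes down away from the wall; the ratchet is free a little past half of that.
- jaw_wall (a point): Middle of the upright front wall of the black latch housing on the sliding jaw, behind the paddle: 58 mm above the counter, 17 mm from paddle_pad towards holder +x. The wall faces holder -x, is 86 mm wide, its top 66 mm above the counter: a finger on the paddle pushes the jaw by it. Rides on the jaw; housing 52 mm long behind it.
- bar_end (a point): Middle of the face of the tail block that the sliding jaw comes to rest against, 20 mm above the counter; jaw_wall is then 52 mm short of it, measured along holder x. Fixed to the holder. The jaw's low clamping face (33 mm high) is 46 mm in front of jaw_wall.
- stone: Long sharpening stone, 210 x 75 x 36 mm, grey below and pale above, lying loose beside the holder; leave it. Origin under its middle, x along its length.
- knife: Kitchen knife with a rectangular blade and dark wooden handle, 300 mm long, 19 mm high, lying loose beside the holder on the other side; leave it. Origin at the joint of handle and blade, x towards the blade's end.
- chopstick_rest: White ceramic chopstick rest, 55 x 20 x 12 mm, loose near the fixed jaw; leave it. Origin under its middle.
- glass_bowl: Glass bowl, 150 mm across, 65 mm high, loose; leave it. Origin under its middle.
- spoon: Wooden spoon, 280 mm long, lying loose towards the hob; leave it. Origin under its middle.
- colander: Steel colander, 194 mm across and 100 mm high, two wire handles, loose; leave it. Origin under its middle.

How it is judged:
On the way, in this order (a step that is already met when the one before it is completed fails the run):
1. the fingers press the release paddle down (value of joint paddle above 0.1 rad and contact force between the fingers and holder above 0.5 N), for 0.05 s.
2. the jaw is pushed well back with the paddle held down by the fingers (all of step 1 and value of joint jaw above 0.09 m).
3. the jaw stands against the tail block (value of joint jaw above 0.135 m), for 0.1 s.
At the end, for the whole second after the job is handed in: The sliding jaw rests within 5 mm of the tail block (joint above 0.135), the paddle is up again (below 0.03 rad), and stone, knife, chopstick rest, bowl, spoon and colander lie within 30 mm of where they were (value of joint jaw above 0.135 m and value of joint paddle below 0.03 rad and velocity of joint jaw between -0.005 and 0.005 m/s and distance of each of stone, knife, chopstick_rest, glass_bowl, spoon, colander from where it was at the start of the episode below 0.03 m); the robot touches nothing.
It fails at once if something lying beside the holder (stone, knife, chopstick rest) is pushed away by over 30 mm (distance of any of stone, knife, chopstick_rest from where it was at the start of the episode above 0.03 m).
It fails at once if the bowl, spoon or colander is carried or pushed away by over 30 mm (distance of any of glass_bowl, spoon, colander from where it was at the start of the episode above 0.03 m).
It fails at once if a thing lying beside the holder is lifted off the counter (height (world z) of any of stone, knife, chopstick_rest above 0.012 m).
It also fails if it takes over 40 s, if anything falls off the work surface, if the arm or the gripper's body presses on something with over 40 N, if the wrist force passes 120 N, or if a joint passes its speed limit or range.

## Working session

There is one attempt and no reset: what is moved stays moved. The work goes in short steps, Python scripts to look and compute and a shell command to move; the robot and the scene stay as the last step left them, time stands still between calls to the robot, and variables do not carry over. Pictures are saved under pics/ and viewed, and the job is handed in when it is done.

```bash
mkdir -p pics; cat > h.py <<'E'
import numpy as np, cv2
from rig import arm, viewer
def save(im,n): cv2.imwrite('pics/'+n+'.png', cv2.cvtColor(im['color'],cv2.COLOR_RGB2BGR))
def lm(im,names):
    for n in names:
        r=viewer.landmark_of(im,n)
        print(n,[(np.round(d['point'],4).tolist(),round(d['p'],2)) for d in r[:2]])
E
python3 - <<'E'
from h import *
for c in ['scene','side','wrist']:
    im=viewer.get_image(c); save(im,c+'0'); print(c)
    lm(im,['holder','paddle_pad','jaw_wall','bar_end']+(['stone','knife','chopstick_rest','glass_bowl','spoon','colander'] if c=='scene' else []))
o=arm.get_obs(); print(o['time_s'],o['ee_pos'],o['ee_rot'],o['width'],arm.hold_point_z)
E
```

```text
scene
holder [([0.497, -0.0809, 0.0014], 0.6)]
paddle_pad [([0.4966, -0.0479, 0.052], 0.64)]
jaw_wall [([0.4895, -0.0311, 0.0555], 0.67), ([0.4565, -0.2255, -0.002], 0.66)]
bar_end [([0.4646, 0.1017, 0.0206], 0.75), ([0.4877, -0.0332, 0.0567], 0.7)]
stone [([0.6101, -0.0189, -0.0025], 0.73)]
knife [([0.3917, -0.1119, 0.0041], 0.79)]
chopstick_rest [([0.4535, -0.2315, 0.0014], 0.63)]
glass_bowl [([0.5378, 0.4035, -0.0012], 0.95), ([0.497, -0.0499, 0.0514], 0.65)]
spoon [([0.2944, 0.4317, -0.0019], 0.78)]
colander [([0.6035, -0.4839, -0.0012], 0.85)]
side
holder [([0.4979, -0.0809, -0.003], 0.56)]
paddle_pad []
jaw_wall [([0.4959, -0.0289, 0.0619], 0.81)]
bar_end [([0.4614, 0.1051, 0.0206], 0.81)]
wrist
holder [([0.5, -0.087, -0.0019], 0.67)]
paddle_pad [([0.4929, -0.044, 0.0517], 0.68)]
jaw_wall []
bar_end [([0.4611, 0.1007, 0.0175], 0.74)]
1.05 [5.49985776e-01 2.53107765e-06 2.31350261e-01] [-7.07094561e-01  7.07119001e-01  1.25203941e-05  8.43104119e-06] 1.0025510496778496 0.0187
```

View pics/scene0.png

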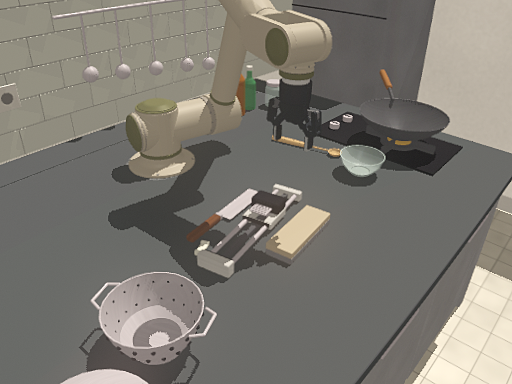

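View pics/side0.png

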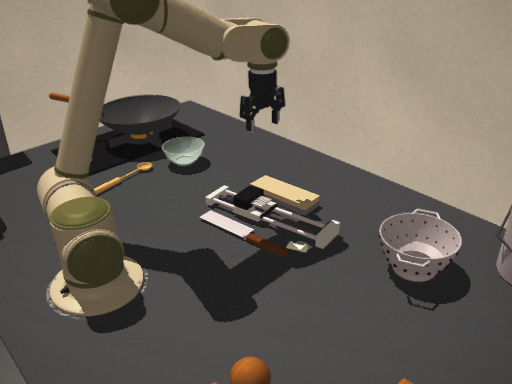

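View pics/wrist0.png

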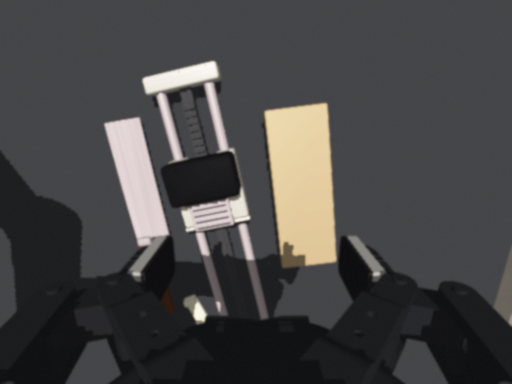

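The scene picture shows the holder at about (250,228), with the bare black housing at (268,200). The stone lies to its right at (300,232) and the knife to its left at (225,212). The wrist picture shows the pad at (212,213), the housing at (200,180) and the tail block at (182,78). Next I fit the holder's axis from depth.

```bash
cat >> h.py <<'E'
def cloud(im):
    z=im['z_map']; h,w=z.shape; u,v=np.meshgrid(np.arange(w),np.arange(h))
    K=np.array([[im['fx'],0,im['cx']],[0,im['fy'],im['cy']],[0,0,1.]])
    n=cv2.undistortPoints(np.stack([u,v],-1).reshape(-1,1,2).astype(float),K,np.array(im['dist'],float)).reshape(h,w,2)
    P=np.dstack([n*z[...,None],z]); R=cv2.Rodrigues(np.array(im['rvec'],float))[0]
    W=(P-np.array(im['tvec']).ravel())@R
    W[z==0]=np.nan; return W
E
python3 - <<'E'
from h import *
im=viewer.get_image('wrist'); W=cloud(im); g=im['color'].astype(int).sum(2)
for u,v in [(212,213),(200,180),(180,77),(300,180),(135,180)]: print((u,v),W[v,u].round(4),im['color'][v,u])
sel=lambda lo,hi,x0,x1,y0,y1:(W[...,2]>lo)&(W[...,2]<hi)&(W[...,0]>x0)&(W[...,0]<x1)&(W[...,1]>y0)&(W[...,1]<y1)
for n,a in dict(housing=(.060,.075,.42,.56,-.1,.09),pad=(.047,.057,.42,.56,-.1,.0),tail=(.025,.036,.38,.54,.09,.14)).items():
    m=sel(*a).astype(np.uint8); m=cv2.morphologyEx(m,cv2.MORPH_OPEN,np.ones((3,3)))
    p=W[m>0]; r=cv2.minAreaRect(p[:,:2].astype(np.float32)); print(n,len(p),'zmed',np.median(p[:,2]).round(4),np.round(r[0],4),np.round(r[1],4),round(r[2],1))
    c,s=np.cos(np.radians(100.8)),np.sin(np.radians(100.8)); t=p[:,:2]@[c,s]; q=p[:,:2]@[-s,c]
    print('  t',np.percentile(t,[1,50,99]).round(4),'q',np.percentile(q,[1,50,99]).round(4))
E
```

```text
(212, 213) [ 0.4948 -0.0475  0.0544] [158 148 148]
(200, 180) [ 0.4849 -0.0031  0.0668] [30 29 31]
(180, 77) [0.4599 0.1122 0.0303] [243 240 234]
(300, 180) [ 0.6036 -0.0096  0.0385] [230 207 163]
(135, 180) [ 0.3843 -0.0159  0.0111] [226 212 212]
housing 3261 zmed 0.067 [ 0.4837 -0.0056] [0.0872 0.0528] 11.7
  t [-0.1215 -0.0943 -0.0701] q [-0.5167 -0.4762 -0.4338]
pad 1045 zmed 0.0544 [ 0.4934 -0.051 ] [0.0507 0.0348] 11.8
  t [-0.1589 -0.1421 -0.1257] q [-0.4999 -0.4759 -0.4512]
tail 1492 zmed 0.0319 [0.4601 0.1092] [0.089  0.0377] 0.5
  t [-0.0012  0.0216  0.0329] q [-0.5164 -0.4765 -0.4298]
```

```bash
python3 -m handwheel '[[-0.02,-0.015,0,5],[-0.04,-0.03,-0.02,10],[-0.058,-0.045,-0.05,11.7],[-0.058,-0.045,-0.09,11.7],[-0.058,-0.045,-0.12,11.7],[-0.058,-0.045,-0.14,11.7],[-0.058,-0.045,-0.156,11.7],[-0.058,-0.045,-0.156,11.7],[-0.058,-0.045,-0.156,11.7]]' 0 20
python3 - <<'E'
from h import *
for c in ['scene','side','wrist']:
    im=viewer.get_image(c); save(im,c+'1')
    a=im['color']
    R=cv2.Rodrigues(np.array(im['rvec'],float))[0]
    K=np.array([[im['fx'],0,im['cx']],[0,im['fy'],im['cy']],[0,0,1.]])
    p=cv2.projectPoints(np.array([[0.492,-0.045,0.053]]),np.array(im['rvec'],float),np.array(im['tvec'],float),K,np.array(im['dist'],float))[0].ravel()
    print(c,p)
    if c!='wrist':
        u,v=p.astype(int); cr=a[max(v-70,0):v+60,max(0,u-80):u+80]
        cv2.imwrite(f'pics/{c}1c.png',cv2.resize(cr[...,::-1],None,fx=4,fy=4,interpolation=cv2.INTER_CUBIC))
E
```

```text
time_s: 2.22
ee_pos: [0.4924, -0.0451, 0.076]
ee_rot: [-0.703, 0.704, 0.072, -0.072]
contact_force: [0.3, 0.1, 0.7]
width: -0.005
scene [261.36226499 207.4814016 ]
side [259.5040336  200.25217025]
wrist [256.77703054 224.63155056]
```

View pics/scene1c.png

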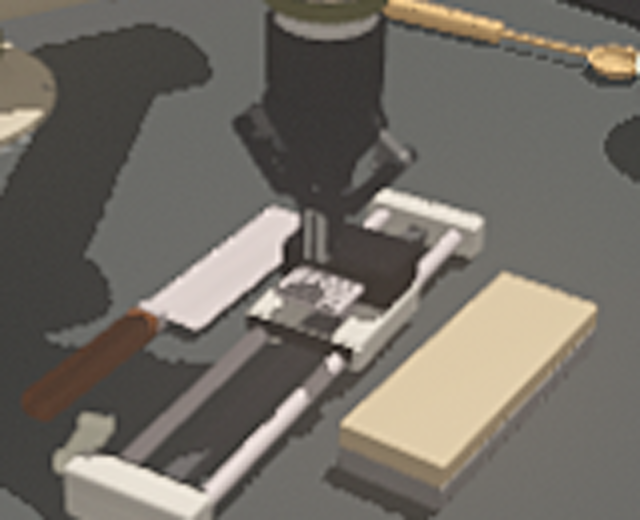

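View pics/side1c.png

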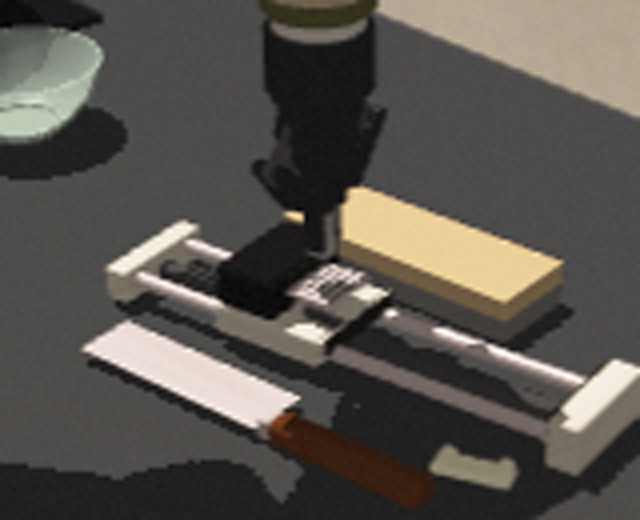

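View pics/wrist1.png

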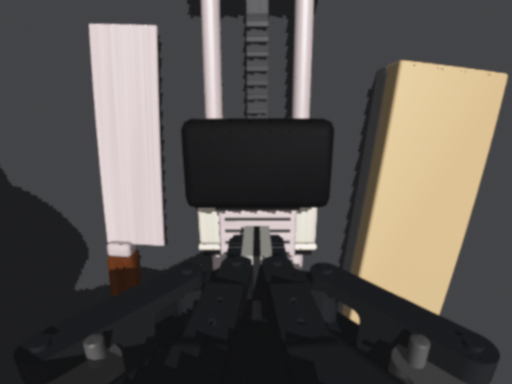

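The wrist picture shows the rods upright in the frame (211 and 304) and the fingers centred at (256,230), just in front of the housing edge. I descend to just above the pad with a little more clearance from the wall.

```bash
python3 -m handwheel '[[0.001,-0.004,-0.008,0],[0.001,-0.004,-0.016,0],[0.001,-0.004,-0.02,0],[0.001,-0.004,-0.02,0]]'
python3 -m handwheel '[[0,0,-0.002,0],[0,0,-0.004,0],[0,0,-0.006,0],[0,0,-0.006,0]]'
python3 -c "
from h import *
im=viewer.get_image('wrist');save(im,'wrist2')"
```

```text
time_s: 2.88
ee_pos: [0.4928, -0.0489, 0.0549]
ee_rot: [0.704, -0.703, -0.072, 0.072]
contact_force: [-0.8, -0.4, 0.4]
width: -0.002
time_s: 3.38
ee_pos: [0.4937, -0.0503, 0.0502]
ee_rot: [-0.702, 0.704, 0.073, -0.072]
contact_force: [-2.1, -7.2, 8.7]
width: -0.003
```

View pics/wrist2.png

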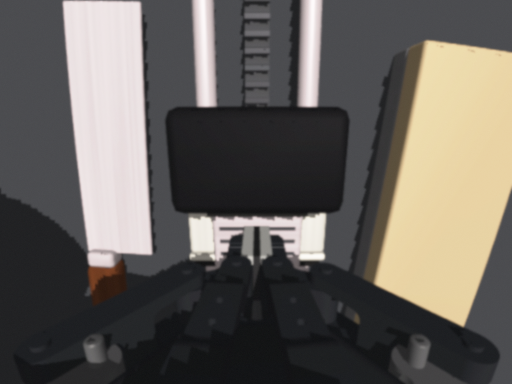

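```bash
python3 -m handwheel '[[0,0.001,-0.001,0],[-0.0005,0.002,-0.002,0],[-0.0005,0.003,-0.003,0],[-0.0005,0.003,-0.003,0]]'
python3 -c "
from h import *
im=viewer.get_image('wrist');save(im,'wrist3');lm(im,['paddle_pad','jaw_wall'])
W=cloud(im);g=W[105:215,170:345];p=g[(g[...,2]>.06)&(g[...,2]<.075)];print(cv2.minAreaRect(p[:,:2].astype('f')))
o=arm.get_obs();print(o['ee_pos'],o['contact_force'])
im=viewer.get_image('side');save(im,'side3');cv2.imwrite('pics/side3c.png',cv2.resize(im['color'][150:250,190:320,::-1],None,fx=5,fy=5,interpolation=cv2.INTER_CUBIC))"
```

```text
time_s: 3.92
ee_pos: [0.4932, -0.0462, 0.0467]
ee_rot: [-0.703, 0.704, 0.073, -0.071]
contact_force: [2.4, -2.6, 4.0]
width: 0.003
paddle_pad [([0.4917, -0.0435, 0.0434], 0.7)]
jaw_wall [([0.4876, -0.0228, 0.0592], 0.55)]
((0.4837722182273865, 0.0002936236560344696), (0.08433455228805542, 0.05087156593799591), 11.714312553405762)
[ 0.49310615 -0.04610876  0.0465648 ] [ 2.5497091  -1.72144001  3.15714256]
```

View pics/side3c.png

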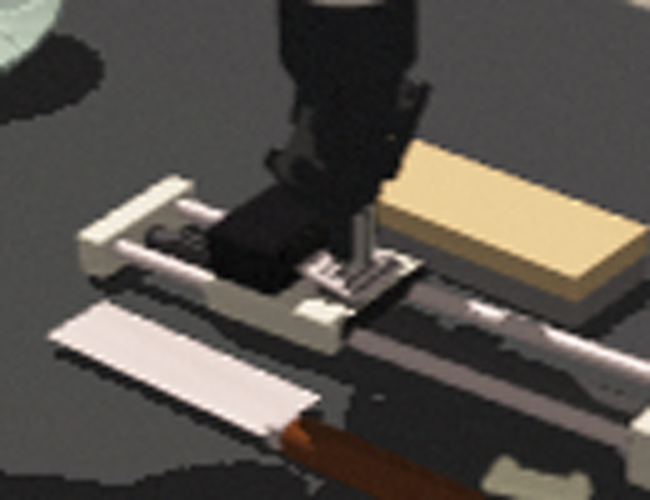

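The pad at (370,270) in the crop slopes down, so the paddle is pressed, and the jaw has already moved about 5 mm. I push on.

```bash
python3 -m handwheel '[[-0.0006,0.003,0,0],[-0.0012,0.006,0,0],[-0.0018,0.009,0,0],[-0.0024,0.012,0,0],[-0.0024,0.012,0,0]]'
python3 -c "
from h import *
im=viewer.get_image('wrist');save(im,'wrist4')
W=cloud(im);g=W[60:230,150:365];p=g[(g[...,2]>.06)&(g[...,2]<.075)];print(cv2.minAreaRect(p[:,:2].astype('f')))
o=arm.get_obs();print(o['ee_pos'],o['contact_force'])"
```

```text
time_s: 4.75
ee_pos: [0.4897, -0.0335, 0.0462]
ee_rot: [0.704, -0.703, -0.072, 0.072]
contact_force: [2.6, -0.5, 2.9]
width: 0.0
((0.48010683059692383, 0.013555506244301796), (0.08658943325281143, 0.052988454699516296), 11.97565746307373)
[ 0.48965034 -0.03363279  0.04615263] [ 2.74588687 -0.63676887  2.79513387]
```

```bash
python3 -m handwheel '[[-0.001,0.005,0,0],[-0.002,0.01,0,0],[-0.0031,0.015,0,0],[-0.0041,0.02,0,0],[-0.0052,0.025,0,0],[-0.0062,0.03,0,0],[-0.0072,0.035,0,0],[-0.0083,0.04,0,0],[-0.0093,0.045,0,0],[-0.0104,0.05,0,0],[-0.0104,0.05,0,0]]'
python3 -c "
from h import *
im=viewer.get_image('wrist');save(im,'wrist5')
W=cloud(im);g=W[60:230,150:365];p=g[(g[...,2]>.06)&(g[...,2]<.075)];print(cv2.minAreaRect(p[:,:2].astype('f')))
o=arm.get_obs();print(o['ee_pos'],o['contact_force'])"
```

```text
time_s: 6.18
ee_pos: [0.4794, 0.0166, 0.0462]
ee_rot: [0.704, -0.703, -0.072, 0.072]
contact_force: [-0.5, -0.1, 2.0]
width: 0.0
((0.4693552851676941, 0.06409551948308945), (0.08669392764568329, 0.052954960614442825), 11.746318817138672)
[0.47937983 0.01655981 0.04613173] [0.53275321 1.33889214 1.2369245 ]
```

View pics/wrist5.png

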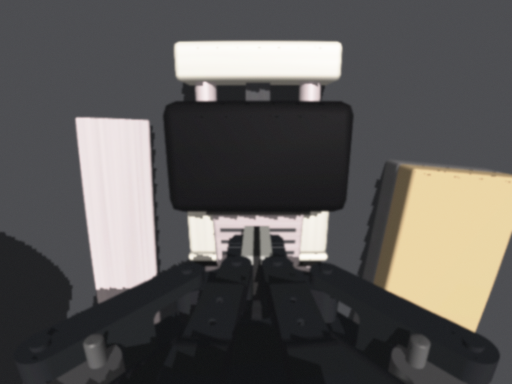

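The housing at (258,155) is now close to the tail block at (258,63), with about 13 mm left.

```bash
python3 -m handwheel '[[-0.0008,0.004,0,0],[-0.0016,0.008,0,0],[-0.0023,0.011,0,0],[-0.0027,0.013,0,0],[-0.0029,0.014,0,0],[-0.0031,0.015,0,0],[-0.0031,0.015,0,0]]'
python3 -c "
from h import *
im=viewer.get_image('wrist');save(im,'wrist6')
W=cloud(im);g=W[60:230,150:365];p=g[(g[...,2]>.06)&(g[...,2]<.075)];print(cv2.minAreaRect(p[:,:2].astype('f')))
o=arm.get_obs();print(o['ee_pos'],o['contact_force'])"
```

```text
time_s: 7.1
ee_pos: [0.4771, 0.0301, 0.0468]
ee_rot: [-0.703, 0.704, 0.073, -0.072]
contact_force: [-2.1, -9.0, 8.0]
width: -0.003
((0.4670960605144501, 0.07597291469573975), (0.08630890399217606, 0.052812639623880386), 11.672479629516602)
[0.47713004 0.03013064 0.04680861] [-2.05156901 -9.25654875  9.38856073]
```

View pics/wrist6.png

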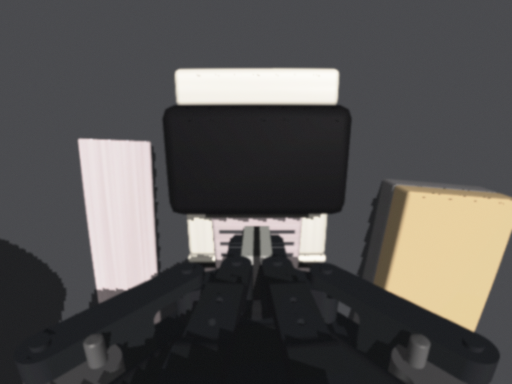

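```bash
python3 -m handwheel '[[-0.0004,0.002,0,0],[-0.0008,0.004,0,0],[-0.0008,0.004,0,0],[-0.0008,0.004,0,0]]'
python3 -c "
from h import *
im=viewer.get_image('wrist');save(im,'wrist7')
W=cloud(im);g=W[60:230,150:365];p=g[(g[...,2]>.06)&(g[...,2]<.075)];print(cv2.minAreaRect(p[:,:2].astype('f')))
o=arm.get_obs();print(o['ee_pos'],o['contact_force'])"
```

```text
time_s: 7.65
ee_pos: [0.4774, 0.0333, 0.0475]
ee_rot: [-0.702, 0.705, 0.074, -0.071]
contact_force: [-0.3, -11.9, 13.6]
width: 0.0
((0.4669784903526306, 0.07596512138843536), (0.08653414249420166, 0.05289816856384277), 11.738141059875488)
[0.4774694  0.03328271 0.04751432] [  0.20047689 -13.4668062   11.97807806]
```

With 12–13 N of push the finger slides and the jaw stays put, so it is against the tail block. I lift off straight up.

```bash
python3 -m handwheel '[[0,0,0.004,0],[0,0,0.009,0],[0,0,0.014,0],[0,0,0.02,0],[0,0,0.04,0],[0,0,0.07,0],[0,0,0.11,0],[0,-0.02,0.15,0],[0,-0.04,0.17,0],[0,-0.04,0.17,0]]'
python3 -c "
from h import *
im=viewer.get_image('wrist');save(im,'wrist8')
W=cloud(im)
for lo,hi in[(.06,.075),(.040,.0585)]:
  m=((W[...,2]>lo)&(W[...,2]<hi)&(abs(W[...,0]-.475)<.06)&(abs(W[...,1]-.06)<.06)).astype(np.uint8);m=cv2.morphologyEx(m,cv2.MORPH_OPEN,np.ones((3,3)));p=W[m>0];print(len(p),np.percentile(p[:,2],[5,50,95]).round(4),cv2.minAreaRect(p[:,:2].astype('f')))
lm(im,['paddle_pad','jaw_wall','bar_end'])
im=viewer.get_image('scene');save(im,'scene8');lm(im,['paddle_pad','stone','knife','chopstick_rest','glass_bowl','spoon','colander'])
o=arm.get_obs();print(o['ee_pos'],o['contact_force'])"
```

```text
time_s: 8.95
ee_pos: [0.4762, -0.0057, 0.2175]
ee_rot: [-0.703, 0.704, 0.072, -0.071]
contact_force: [0.0, -0.6, -1.5]
width: -0.003
4305 [0.064  0.0669 0.0683] ((0.46719199419021606, 0.07634493708610535), (0.08669473975896835, 0.05174200236797333), 11.646248817443848)
1533 [0.053  0.0543 0.0556] ((0.47638440132141113, 0.03183845803141594), (0.050052739679813385, 0.03640400245785713), 11.702655792236328)
paddle_pad [([0.4761, 0.0351, 0.0544], 0.72)]
jaw_wall []
bar_end [([0.4632, 0.1036, 0.0181], 0.85)]
paddle_pad [([0.4819, 0.0325, 0.0561], 0.7)]
stone [([0.609, -0.0211, -0.0028], 0.56)]
knife [([0.3905, -0.1089, 0.002], 0.94), ([0.4986, -0.0821, -0.0012], 0.57)]
chopstick_rest [([0.4584, -0.2309, 0.0012], 0.5)]
glass_bowl [([0.5423, 0.407, -0.0016], 0.65)]
spoon [([0.2973, 0.4302, -0.003], 0.74)]
colander [([0.6053, -0.4832, -0.0005], 0.57)]
[ 0.47576284 -0.00488436  0.21618101] [-0.62880879 -0.22616666  0.12000709]
```

View pics/wrist8.png

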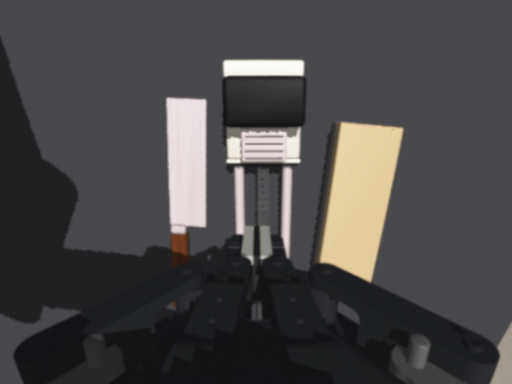

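View pics/scene8.png

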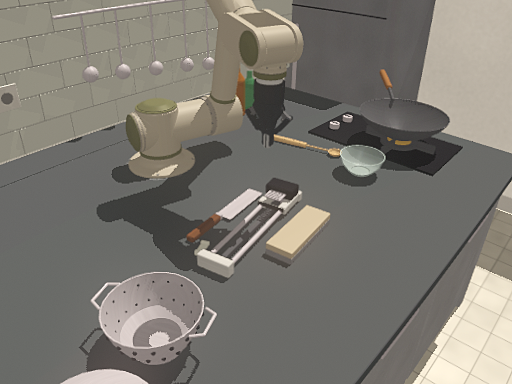

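```bash
python3 -c "
from h import *
d=np.array([-.203,.979])
for k in range(2):
  im=viewer.get_image('wrist');W=cloud(im)
  for n,c,lo,hi,hl in[('pad',(.4764,.0318),.04,.0585,.015),('housing',(.4672,.0763),.06,.075,.02),('tail',(.4585,.119),.02,.04,.01)]:
    q=W[...,:2]-np.array(c);m=(abs(q@d)<hl)&(abs(q@[d[1],-d[0]])<.02)&(W[...,2]>lo)&(W[...,2]<hi)
    p=W[m];print(n,m.sum(),np.polyfit((p[:,:2]-c)@d,p[:,2],1).round(4))
o=arm.get_obs();print(o['time_s'])"
```

```text
pad 972 [-0.0028  0.0544]
housing 1609 [0.0034 0.0672]
tail 392 [-0.0362  0.0319]
pad 978 [-0.0048  0.0544]
housing 1607 [0.0038 0.0671]
tail 420 [-0.1175  0.0313]
9.65
```

The pad is level (slope under 0.01 rad) and back at its starting height.

```bash
python3 -c "
from rig import arm
print(arm.sign_off())"
```

```text
the job is handed in; nothing more can be done
None
```

I pressed the release paddle down with the shut fingertips, pushed the jaw back about 84 mm to the tail block, lifted straight off and handed the job in at about 9.7 s.

- **Jaw:** it stands against the tail block to within about 1 mm by depth measurement. When I pushed on at the end with 12–13 N, the fingers slid on the pad and the jaw did not move.
- **Paddle:** it is up again. The pad is level (slope under 0.01 rad) and back at its starting height: 54.4 mm before and after by the same measurement, against a nominal 53 mm, a bias that also shows on the housing.
- **Other objects:** stone, knife, chopstick rest, bowl, spoon and colander measured within about 6 mm of their first readings, which is about the detector's error. The hand is about 0.2 m above the counter, touching nothing.
- **Disagreements:** one scene-camera reading of the pad was about 6 mm off the wrist-camera value; I relied on the wrist depth. The jaw was mostly dragged by finger friction on the pad rather than pushed at the wall.

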